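# Wipe chips off a module cover, try its latch, release it if caught, hold it open

## Robot

A 6-joint arm with a two-finger parallel gripper is mounted at the origin on the work surface. World frame = base frame: x ahead of the robot, y to its left, z up, the work surface at z = 0. Lengths are in m, angles in rad, forces in N, time in s.
With the tool pointing down it reaches from about 0.425 to 0.925 m from the base axis. Payload 12.5 kg.
Tool frame: the origin (TCP) lies between the finger pads, 19 mm behind the fingertips; this is the grasp point; z points along the fingers, y is the line along which they close (so a half turn about z gives the same grasp; the last joint's range is limited). The gripper opens to 85 mm and grips with 20 to 120 N. Pads are 22 mm wide; open, the fingers measure 114 mm over their backs; the gripper's body (76 mm by 85 mm) begins 54 mm behind the grasp point. The pads swing forward as they close: fully open they stand 13 mm farther back than shut.
Start: joints at [-1.24, 0.491, 1.559, -0, 1.092, -0.106], TCP at [0.264, -0.566, 0.25] pointing down, gripper open.
Joint ranges: [-3.1, 3.1], [-0.84, 2.19], [0.05, 2.79], [-1.13, 4.28], [0.06, 2.93], [-2.69, 2.69]. Speed limits (rad/s): [2.22, 2.22, 2.79, 3.14, 3.14, 3.14].

## Interface

Orientations are given as a unit quaternion [w, x, y, z].
In Python, from plant import get_state, camera, camera_model, ticket gives the robot as it stands.
- The arm moves only by the tool servo_tool, never from a script. Its argument "targets" is a list of rows, each an object of numbers: "x", "y", "z": the shift along the tool's x, y, z in cm; "ax", "ay", "az": the turn, a rotation vector about the tool's x, y, z in degrees. A call has 1 to 10 rows; each row is the pose to reach, as a shift and turn from the pose commanded when the call began, along the tool's axes at that moment; what a row does not reach only later rows make up. A row lasts 1/12 s, in which the tool goes at most 41.7 mm and 7.16 degrees, less where a joint would pass 70% of its speed; a pose out of reach is approached as far as the arm can. A call with a gripper value outside its range is refused whole. "claw" is the finger opening in cm, from 0 to 8.54, set as the call begins (left out, the last holds). The fingers move at their own pace and stop on an object; "force" is the grip in N (left out, the last holds). Time passes only in rows, so rows that repeat a pose let the fingers close. It gives the time, the measured TCP pose, the force, the opening and the grip force at its end, in the units of the state.
- get_state(): the state, without advancing time (a new reading comes with each control period).
- camera(name): name is "side" or "top"; returns the picture (384x512x3 uint8, red, green, blue); there is no depth.
- camera_model(name): a dict with "fx", "fy", "cx", "cy" (pixels), "rvec" (rotation vector, rad) and "tvec" (3), from world to camera coordinates, as OpenCV has them. Camera axes: x right, y down, z forward; pixel columns grow to the right and rows downward; lengths in m; the calibration is good to about 2 mm. A picture is of the moment at which its call begins. camera_model takes no time and is no camera call.
- ticket.close_job(): hands the job in; it is judged then, once.
The state is a dict: "clock": time; "q": joint angles; "joint_velocities": joint speeds; "joint_torque": joint torques, N m; "position": TCP position; "tcp_rot": TCP orientation; "ft_force": force on the tool from outside, world axes, zero at the start; "wrist_torque": the same for the moment, N m; "grip_width": finger opening in m; "grasp_force": force on a finger pad.
Only numpy, scipy, OpenCV 4.12 (cv2) and the standard library are available. Lean on these libraries where they do the work, as an engineer would, in place of code of your own. Each camera call takes 0.05 s, during which the arm holds its last target. There are 200 camera calls.

## Task

Broken ceramic chips lie on the closed cover of the sample module: take the scraper block, wipe every chip off the cover onto the bench without touching the chips with the fingers or opening the cover, and lay the scraper back on the bench. Then tug the cover up by its handle, before touching the release tab, to learn whether the latch has caught; if it has, slide the release tab away from the cover to free it and try again. Raise the cover by its handle to 45 degrees or a little more and finish still holding it there (it falls shut if let go), with neither the jar nor the beaker knocked over.

Things in the scene. Friction and masses are not known exactly. Their poses are not given: they have to be found in the camera images.
- module: White sample module fixed on the bench: compartment 180 (x) by 200 (y) mm under a dark flat cover, latch deck on its right (y -101 to -186 mm, 73 mm high). Origin: on the bench under the middle of the cover; x points from the handle side to the hinge, z up. Nothing stands along the cover's +y edge: chips pushed over it drop to the bench.
- cover (a joint): Cover angle in rad: 0 shut, 1.35 its stop, positive lifts the handle side. Plate 180 x 200 x 10 mm, 0.45 kg, hinged on its +x edge. If the latch has caught, it lifts about 0.04 rad (10 mm at the handle) and stops hard; if not, it rises freely (about 2 N at the handle). It falls shut from any angle.
- cover_hinge (a point): Point on the cover's hinge axis, which runs along the module's y; 90 mm in +x from the module's origin, 70 mm above the bench.
- cover_mid (a point): Middle of the cover's flat top face, 75 mm above the bench when shut.
- handle (a point): Middle of the cover's handle: a round steel bar 10 mm thick along the module's y, 110 mm long between its end arms, in the plane of the cover, 50 mm in front (-x) of its edge, 230 mm from the hinge axis; 70 mm above the bench when shut. Only air below it and 45 mm of air behind it.
- release (a joint): Travel of the release tab in m: 0 home, 0.026 fully slid, away from the cover (module -y). It takes about 3 to 5 N and stays where it is left. Slid past 0.014 it has drawn a caught bolt clear, and the bolt stays drawn.
- release_top (a point): Middle of the top of the release tab: an upright grey fin, 30 mm (module x) by 10 mm (module y), standing 32 mm above the grey latch housing (module x -80 to 0, y -106 to -182, top 103 mm above the bench), which hides the bolt. Home: module x -40, y -140 mm.
- scraper: Grey scraper block, 125 mm (x) by 24 mm (y), 60 mm tall, 0.16 kg, standing on its rubber-edged foot. The foot block is 24 mm high; above it a grip rib 80 mm (x) by 18 mm (y) reaches up to 60 mm. Origin: centre of the underside.
- chip1: Loose white ceramic chip, 24 by 18 mm, 9 mm thick, 12 g, one of four alike lying on the cover. Origin: centre of the underside as built.
- chip2: Loose white ceramic chip, 24 by 18 mm, 9 mm thick, 12 g, one of four alike lying on the cover. Origin: centre of the underside as built.
- chip3: Loose white ceramic chip, 24 by 18 mm, 9 mm thick, 12 g, one of four alike lying on the cover. Origin: centre of the underside as built.
- chip4: Loose white ceramic chip, 24 by 18 mm, 9 mm thick, 12 g, one of four alike lying on the cover. Origin: centre of the underside as built.
- jar: Bystander: amber jar with a white cap, 52 mm wide, 75 mm tall. Origin: centre of the underside.
- beaker: Bystander: open glass beaker, 68 mm wide, 85 mm tall. Origin: centre of the underside.
There are look-alikes about, which are no part of the job. What is meant by the scraper is not red, and is the smaller of those in its own colour.

How it is judged:
By the outcome, as a careful person would: the job done as asked, in the order asked, and still so for the second after the job is handed in, while the arm keeps its last pose, push and grip.
It also fails if it takes over 72 s, if anything falls off the work surface, if the arm or the gripper's body presses on something with over 40 N, if the wrist force passes 120 N, or if a joint passes its speed limit or range.

## Working session

There is one attempt and no reset: what is moved stays moved. The work goes in short steps, Python scripts to look and compute and a tool call to move; the robot and the scene stay as the last step left them, time stands still between calls to the robot, and variables do not carry over. Pictures are saved under pics/ and viewed, at most 12 in all, crops included, and the job is handed in when it is done.

Besides the shell and the picture viewer there is one more tool, called after "Request:" by a JSON object that holds its "name" and its "arguments". servo_tool: Moves the arm, as the interface text tells. Its arguments: {"type":"object","properties":{"targets":{"type":"array"},"claw":{"type":"number"},"force":{"type":"number"}},"required":["targets"]}

```bash
mkdir -p pics; ls; cat > h.py <<'E'
import numpy as np, cv2
from plant import get_state, camera, camera_model, ticket
def snap(n,f,crop=None,s=1):
    im=camera(n)[:,:,::-1]
    if crop: x0,y0,x1,y1=crop; im=im[y0:y1,x0:x1]
    cv2.imwrite('pics/'+f,cv2.resize(im,None,fx=s,fy=s,interpolation=cv2.INTER_CUBIC))
def K(n):
    m=camera_model(n); return np.array([[m['fx'],0,m['cx']],[0,m['fy'],m['cy']],[0,0,1.]]),np.array(m['rvec'],float),np.array(m['tvec'],float)
def ray(n,u,v,z):
    k,r,t=K(n); R=cv2.Rodrigues(r)[0]; c=-R.T@t; d=R.T@np.linalg.solve(k,[u,v,1.]); return c+d*(z-c[2])/d[2]
def proj(n,P):
    k,r,t=K(n); return cv2.projectPoints(np.array(P,float).reshape(-1,1,3),r,t,k,None)[0].reshape(-1,2)
E
python3 - <<'E'
from h import *
a=camera('top');b=camera('side')
cv2.imwrite('pics/top.png',cv2.resize(a[:,:,::-1],(800,600),interpolation=cv2.INTER_CUBIC))
cv2.imwrite('pics/side.png',cv2.resize(b[:,:,::-1],(800,600),interpolation=cv2.INTER_CUBIC))
s=get_state();print(s)
for n in('top','side'):
    k,r,t=K(n);print(n,k[0,0],-cv2.Rodrigues(r)[0].T@t)
E
```

```text
pics
{'clock': 0.1, 'q': array([-1.23958911e+00,  4.91492394e-01,  1.55939384e+00, -4.03548983e-05,
        1.09173095e+00, -1.05600481e-01]), 'joint_velocities': array([-0.0007668 , -0.00189778, -0.00154515, -0.00115541, -0.00068166,
        0.00015551]), 'joint_torque': array([ 6.70225872e-04, -6.19447875e+01, -2.62025321e+01, -1.07954111e-04,
        2.92164332e-03,  2.01353907e-05]), 'position': array([ 0.26435587, -0.56612943,  0.24948862]), 'tcp_rot': array([-5.06992129e-04,  9.76242388e-01,  2.16680727e-01, -7.54499648e-05]), 'ft_force': array([ 0.44275863,  0.56394129, -1.07561662]), 'wrist_torque': array([-0.01966171, -0.07449014, -0.06947089]), 'grasp_force': 0.0, 'grip_width': 0.08514581288794988}
top 432.7052250237415 [ 0.40552986 -0.05128439  1.35519996]
side 456.70660893298054 [-0.08737457 -1.03640967  1.0681818 ]
```

View pics/top.png

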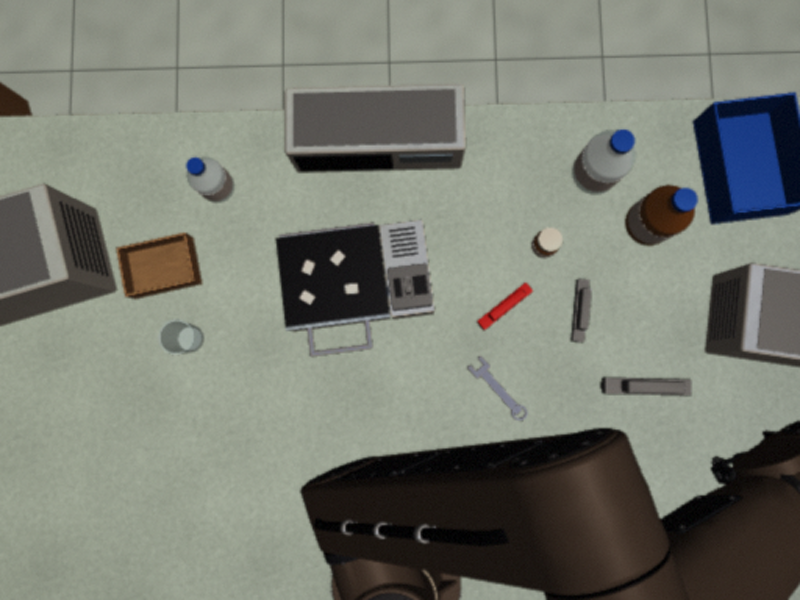

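View pics/side.png

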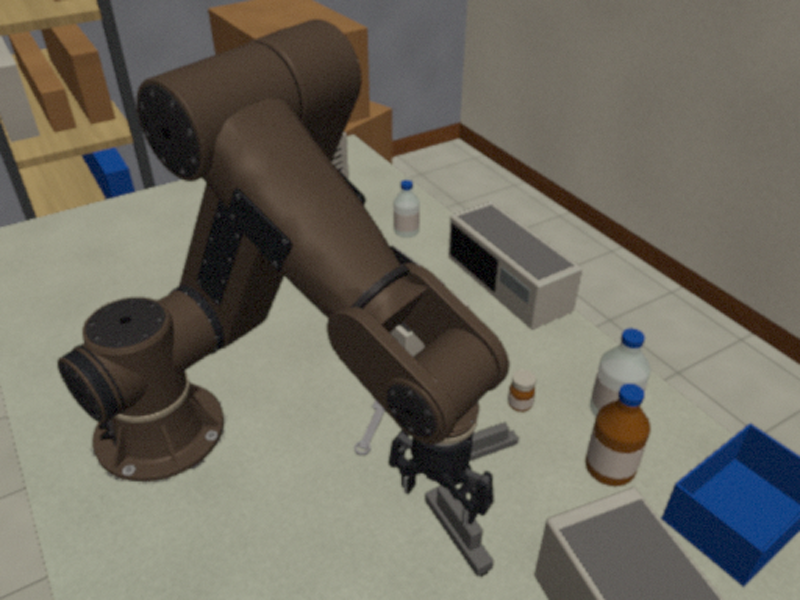

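The top view shows the module with its cover at about (335,275), the handle at (340,350), and four chips at (308,267), (337,257), (307,297) and (351,289). The jar is at (548,241) and the beaker at (182,337).

Possible scrapers are grey A at (582,310), about 63 px long, grey B at (647,386), about 88 px long, and a red one at (505,306). At about 508 px/m, 125 mm is about 63 px, so I choose A. I'll check it in one close crop.

```bash
python3 - <<'E'
from h import *
snap('top','crop1.png',(170,130,450,260),2.85)
E
```

```text
(no output)
```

View pics/crop1.png

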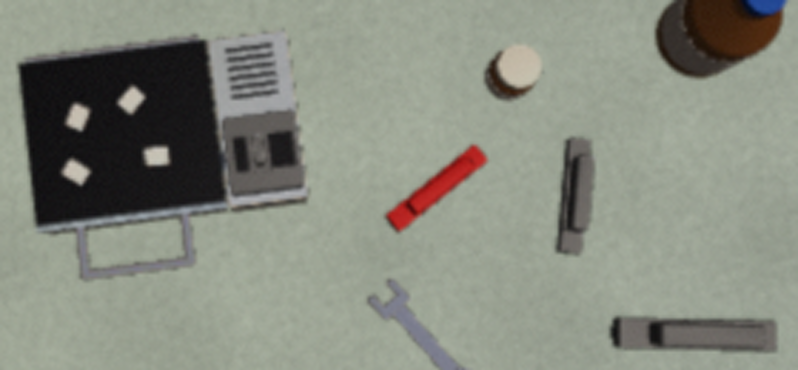

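```bash
cat >> h.py <<'E'
def fit(obj,pix,x0):
    from scipy.optimize import least_squares
    obj=np.array(obj,float);uv=np.array([[170+x/2.85,130+y/2.85] for x,y in pix])
    def f(p):
        c,s=np.cos(p[2]),np.sin(p[2]);P=np.c_[p[0]+c*obj[:,0]-s*obj[:,1],p[1]+s*obj[:,0]+c*obj[:,1],obj[:,2]]
        return (proj('top',P)-uv).ravel()
    r=least_squares(f,x0);return r.x,r.fun.reshape(-1,2)
E
python3 - <<'E'
from h import *
np.set_printoptions(precision=4,suppress=True)
p,e=fit([[.09,.1,.075],[.09,-.1,.075],[-.09,-.1,.075],[-.09,.1,.075],[-.14,.055,.07],[-.14,-.055,.07],[-.04,-.14,.135]],
 [(21,65),(207,40),(226,204),(38,224),(85,273),(192,261),(259,150)],[.5,.1,0]);print('mod',p,np.degrees(p[2]),e)
q,e=fit([[.0625,.012,.024],[.0625,-.012,.024],[-.0625,-.012,.024],[-.0625,.012,.024],[.04,.009,.06],[.04,-.009,.06],[-.04,-.009,.06],[-.04,.009,.06]],
 [(569,139),(590,141),(580,253),(559,250),(575,155),(594,155),(590,231),(571,229)],[.5,-.4,0]);print('scr',q,np.degrees(q[2]),e)
c,s=np.cos(p[2]),np.sin(p[2])
def M(x,y): return p[:2]+[c*x-s*y,s*x+c*y]
for x,y in [(78,117),(131,100),(75,172),(156,156)]:
    w=ray('top',170+x/2.85,130+y/2.85,.084)[:2]-p[:2]; print('chip mod',c*w[0]+s*w[1],-s*w[0]+c*w[1])
for n,m in dict(handle=(-.14,0),fin=(-.04,-.14),hinge=(.09,0)).items(): print(n,M(*m),np.hypot(*M(*m)))
for n,(x,y,z) in dict(jar=(517,68,.075)).items(): print(n,ray('top',170+x/2.85,130+y/2.85,z))
print('beaker',ray('top',182*.64,337*.64,.04))
E
```

```text
mod [0.5837 0.1035 0.0958] 5.4862215250057025 [[-0.3032 -1.5239]
 [ 0.4061 -0.5778]
 [ 0.5913  1.076 ]
 [-0.4432  2.0402]
 [ 0.1215 -0.1032]
 [-0.5561 -0.2899]
 [ 0.174  -0.672 ]]
scr [ 0.5116 -0.3776 -0.1283] -7.351158989259911 [[-0.4113 -0.6419]
 [-0.0272 -0.5404]
 [ 0.3508  0.4117]
 [-0.112   0.6373]
 [ 0.7198 -0.3546]
 [ 0.0391  0.2673]
 [-0.6027  0.0625]
 [ 0.0381  0.1303]]
chip mod 0.021342215691385513 0.04402783670019011
chip mod 0.03258010977398284 -0.012825344608018801
chip mod -0.03568240564549354 0.05296791546538482
chip mod -0.029069357664652934 -0.03239385987512742
handle [0.4444 0.0901] 0.4533998741886964
fin [ 0.5573 -0.0397] 0.5586904035613479
hinge [0.6733 0.1121] 0.682569361688603
jar [ 0.6432 -0.3117  0.075 ]
beaker [0.476  0.4038 0.04  ]
```

```bash
cat >> h.py <<'E'
m=np.array([.5837,.1035]);th=np.radians(5.486);sc=np.array([.5116,-.3776])
def M(x,y): c,s=np.cos(th),np.sin(th);return m+[c*x-s*y,s*x+c*y]
def delta(p,a,p2,a2):
    "tool-down: shift in cm along tool axes, az deg"
    d=np.subtract(p2,p)*100;t=np.radians(a);X=np.array([np.cos(t),np.sin(t)]);Y=np.array([np.sin(t),-np.cos(t)])
    return np.round([d[:2]@X,d[:2]@Y,-d[2],a-a2],2)
def now():
    s=get_state();w,x,y,z=s['tcp_rot'];return s['position'],np.degrees(2*np.arctan2(y,x))
E
python3 - <<'E'
from h import *
p,a=now();print(p,a)
W=[('above scr',[*sc,.13],-7.35),('lift',[*sc,.20],-7.35),('cover -y',[*M(0,-.07),.165],5.49),('end',[*M(0,.115),.125],5.49),
('end up',[*M(0,.115),.2],5.49),('back',[*sc,.2],-7.35),('back up',[*sc,.2],-7.35),('handle',[*M(-.14,0),.14],95.49),('fin',[*M(-.04,-.14),.18],5.49),('handle',[*M(-.14,0),.14],95.49)]
for n,q,b in W: print(n,np.round(q,4),delta(p,a,q,b)); p,a=q,b
E
```

```text
[ 0.26438785 -0.56618039  0.24957853] 25.027065460436713
above scr [ 0.5116 -0.3776  0.13  ] [30.38 -6.63 11.96 32.38]
lift [ 0.5116 -0.3776  0.2   ] [ 0.  0. -7.  0.]
cover -y [0.5904 0.0338 0.165 ] [  2.55 -41.81   3.5  -12.84]
end [0.5727 0.218  0.125 ] [  0.  -18.5   4.    0. ]
end up [0.5727 0.218  0.2   ] [ 0.   0.  -7.5  0. ]
back [ 0.5116 -0.3776  0.2   ] [-11.78  58.7   -0.    12.84]
back up [ 0.5116 -0.3776  0.2   ] [ 0.  0. -0.  0.]
handle [0.4443 0.0901 0.14  ] [ -12.65  -45.53    6.   -102.84]
fin [ 0.5573 -0.0397  0.18  ] [-14.  10.  -4.  90.]
handle [0.4443 0.0901 0.14  ] [-10. -14.   4. -90.]
```

Request:
{"name": "servo_tool", "arguments": {"targets": [{"x": 30.4,"y": -6.6,"z": 12,"az": 32.4},{"x": 30.4,"y": -6.6,"z": 12,"az": 32.4},{"x": 30.4,"y": -6.6,"z": 12,"az": 32.4},{"x": 30.4,"y": -6.6,"z": 12,"az": 32.4},{"x": 30.4,"y": -6.6,"z": 12,"az": 32.4},{"x": 30.4,"y": -6.6,"z": 12,"az": 32.4},{"x": 30.4,"y": -6.6,"z": 12,"az": 32.4},{"x": 30.4,"y": -6.6,"z": 12,"az": 32.4},{"x": 30.4,"y": -6.6,"z": 12,"az": 32.4},{"x": 30.4,"y": -6.6,"z": 12,"az": 32.4}], "claw": 5, "force": 50}}

```text
invalid input at $.targets[0]: expected keys x, y, z, ax, ay, az
```

Request:
{"name": "servo_tool", "arguments": {"targets": [{"x": 30.4,"y": -6.6,"z": 12,"ax": 0,"ay": 0,"az": 32.4},{"x": 30.4,"y": -6.6,"z": 12,"ax": 0,"ay": 0,"az": 32.4},{"x": 30.4,"y": -6.6,"z": 12,"ax": 0,"ay": 0,"az": 32.4},{"x": 30.4,"y": -6.6,"z": 12,"ax": 0,"ay": 0,"az": 32.4},{"x": 30.4,"y": -6.6,"z": 12,"ax": 0,"ay": 0,"az": 32.4},{"x": 30.4,"y": -6.6,"z": 12,"ax": 0,"ay": 0,"az": 32.4},{"x": 30.4,"y": -6.6,"z": 12,"ax": 0,"ay": 0,"az": 32.4},{"x": 30.4,"y": -6.6,"z": 12,"ax": 0,"ay": 0,"az": 32.4},{"x": 30.4,"y": -6.6,"z": 12,"ax": 0,"ay": 0,"az": 32.4},{"x": 30.4,"y": -6.6,"z": 12,"ax": 0,"ay": 0,"az": 32.4}], "claw": 5, "force": 50}}

```text
clock: 0.98
position: [0.5131, -0.3759, 0.1286]
tcp_rot: [-0.001, 0.998, -0.063, -0.001]
ft_force: [-0.8, -0.0, 0.4]
grip_width: 0.0498
grasp_force: 0.0
```

```bash
python3 - <<'E'
from h import *
p,a=now();print(p,a,delta(p,a,[*sc,.048],-7.35))
snap('side','s2.png',(230,230,360,380),4)
E
```

```text
[ 0.51314414 -0.37592724  0.12858644] -7.1754648843664075 [-0.13  0.19  8.06  0.17]
```

View pics/s2.png

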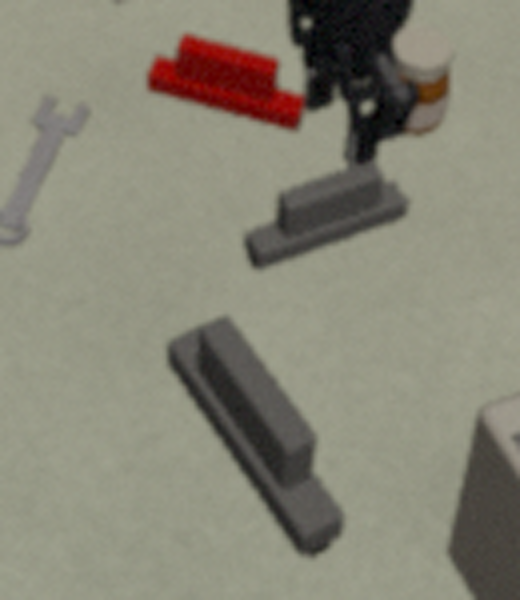

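The open fingers hang over the smaller grey scraper (rib at about crop pixel (330,200)). The longer grey one and the red one are clearly separate.

Request:
{"name": "servo_tool", "arguments": {"targets": [{"x": -0.1,"y": 0.2,"z": 4,"ax": 0,"ay": 0,"az": 0.2},{"x": -0.1,"y": 0.2,"z": 6,"ax": 0,"ay": 0,"az": 0.2},{"x": -0.1,"y": 0.2,"z": 7.5,"ax": 0,"ay": 0,"az": 0.2},{"x": -0.1,"y": 0.2,"z": 8,"ax": 0,"ay": 0,"az": 0.2},{"x": -0.1,"y": 0.2,"z": 8,"ax": 0,"ay": 0,"az": 0.2}]}}

```text
clock: 1.45
position: [0.5096, -0.3807, 0.0495]
tcp_rot: [-0.0, 0.998, -0.067, -0.001]
ft_force: [0.8, 0.2, 0.2]
grip_width: 0.0501
grasp_force: 0.0
```

Request:
{"name": "servo_tool", "arguments": {"targets": [{"x": 0,"y": 0,"z": 0,"ax": 0,"ay": 0,"az": 0},{"x": 0,"y": 0,"z": 0,"ax": 0,"ay": 0,"az": 0},{"x": 0,"y": 0,"z": 0,"ax": 0,"ay": 0,"az": 0},{"x": 0,"y": 0,"z": 0,"ax": 0,"ay": 0,"az": 0},{"x": 0,"y": 0,"z": 0,"ax": 0,"ay": 0,"az": 0},{"x": 0,"y": 0,"z": 0,"ax": 0,"ay": 0,"az": 0}], "claw": 0, "force": 50}}

```text
clock: 1.95
position: [0.511, -0.3805, 0.0515]
tcp_rot: [0.001, 0.998, -0.066, 0.001]
ft_force: [-2.2, -0.8, 7.9]
grip_width: 0.0172
grasp_force: 50.3
```

Request:
{"name": "servo_tool", "arguments": {"targets": [{"x": 0,"y": 0,"z": -1,"ax": 0,"ay": 0,"az": 0},{"x": 0,"y": 0,"z": -3,"ax": 0,"ay": 0,"az": 0},{"x": 0,"y": 0,"z": -7,"ax": 0,"ay": 0,"az": 0},{"x": 0,"y": 0,"z": -11,"ax": 0,"ay": 0,"az": 0},{"x": 0,"y": 0,"z": -14,"ax": 0,"ay": 0,"az": 0},{"x": 0,"y": 0,"z": -15,"ax": 0,"ay": 0,"az": 0},{"x": 0,"y": 0,"z": -15,"ax": 0,"ay": 0,"az": 0},{"x": 0,"y": 0,"z": -15,"ax": 0,"ay": 0,"az": 0}]}}

```text
clock: 2.62
position: [0.5104, -0.3794, 0.1997]
tcp_rot: [-0.0, 0.998, -0.066, -0.0]
ft_force: [-0.7, 0.6, -1.9]
grip_width: 0.0173
grasp_force: 49.2
```

```bash
python3 - <<'E'
from h import *
p,a=now();s=get_state();print(p,a,s['ft_force'],s['grip_width']);print(delta(p,a,[*M(0,-.07),.2],5.49))
P=[]
for i in range(4): camera('top');P.append(now()[0])
print(np.array(P))
snap('side','s3.png',(230,180,380,300),4)
E
```

```text
[ 0.51040027 -0.37941978  0.19967186] -7.568981830841439 [-0.69941895  0.64521011 -1.86786512] 0.017267256557034802
[ 2.490e+00 -4.202e+01 -3.000e-02 -1.306e+01]
[[ 0.51017049 -0.37923666  0.19855283]
 [ 0.51012065 -0.37922364  0.1980365 ]
 [ 0.51018584 -0.37930314  0.19794589]
 [ 0.51030937 -0.37940053  0.19809642]]
```

View pics/s3.png

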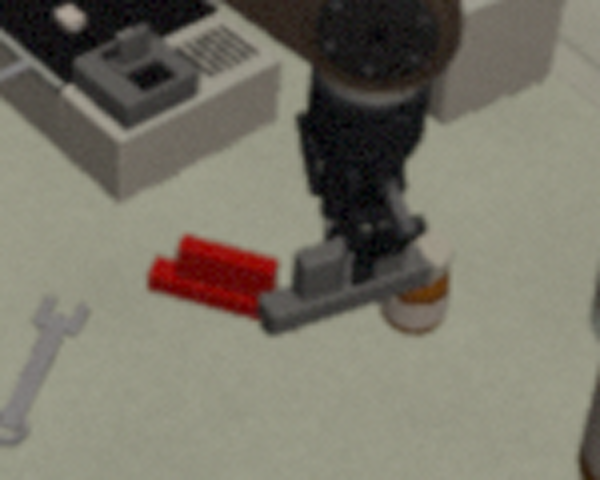

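```bash
python3 - <<'E'
from h import *
np.set_printoptions(precision=1,suppress=True)
p=np.array([.5102,-.3793,.198]);t=np.radians(-7.5);X=np.array([np.cos(t),np.sin(t),0]);Y=np.array([np.sin(t),-np.cos(t),0])
for h in(.0485,.0515):
  b=p-[0,0,h]
  pts=dict(nearbot=b-.0625*X+.012*Y,neartop=b-.0625*X+.012*Y+[0,0,.024],fartop=b+.0625*X+.012*Y+[0,0,.024],farbot=b+.0625*X+.012*Y,ribnear=b-.04*X+.009*Y+[0,0,.06],tcp=p)
  for k,v in pts.items(): print(h,k,(proj('side',v)[0]-[230,180])*4)
E
```

```text
0.0485 nearbot [270.3 336.7]
0.0485 neartop [272.5 312.1]
0.0485 fartop [433.8 257.7]
0.0485 farbot [429.7 282.2]
0.0485 ribnear [303.9 261.1]
0.0485 tcp [348.6 247.1]
0.0515 nearbot [270.  339.7]
0.0515 neartop [272.2 315.2]
0.0515 fartop [433.3 260.8]
0.0515 farbot [429.2 285.2]
0.0515 ribnear [303.6 264.3]
0.0515 tcp [348.6 247.1]
```

The scraper hangs level, and its near foot corner at crop pixel (268,332) matches the predicted (270,337). So it is centred, with its underside about 48 mm below the TCP.

Request:
{"name": "servo_tool", "arguments": {"targets": [{"x": 0.2,"y": -4,"z": -1,"ax": 0,"ay": 0,"az": -3},{"x": 0.4,"y": -8,"z": -2,"ax": 0,"ay": 0,"az": -6},{"x": 0.7,"y": -12,"z": -2,"ax": 0,"ay": 0,"az": -10},{"x": 1,"y": -16,"z": -2,"ax": 0,"ay": 0,"az": -13},{"x": 1.2,"y": -20,"z": -2,"ax": 0,"ay": 0,"az": -13},{"x": 1.4,"y": -24,"z": -2,"ax": 0,"ay": 0,"az": -13},{"x": 1.7,"y": -28,"z": -2,"ax": 0,"ay": 0,"az": -13},{"x": 2,"y": -32,"z": -2,"ax": 0,"ay": 0,"az": -13},{"x": 2.3,"y": -36,"z": -2,"ax": 0,"ay": 0,"az": -13},{"x": 2.5,"y": -40,"z": -2,"ax": 0,"ay": 0,"az": -13}]}}

```text
clock: 3.7
position: [0.5882, 0.0154, 0.2192]
tcp_rot: [-0.0, 0.999, 0.047, -0.001]
ft_force: [0.5, -1.0, -1.8]
grip_width: 0.0169
grasp_force: 49.4
```

Request:
{"name": "servo_tool", "arguments": {"targets": [{"x": 0,"y": -1.5,"z": 0,"ax": 0,"ay": 0,"az": 0},{"x": 0,"y": -2,"z": 0,"ax": 0,"ay": 0,"az": 0},{"x": 0,"y": -2,"z": 0,"ax": 0,"ay": 0,"az": 0},{"x": 0,"y": -2,"z": 0,"ax": 0,"ay": 0,"az": 0},{"x": 0,"y": -2,"z": 0,"ax": 0,"ay": 0,"az": 0}]}}

```text
clock: 4.12
position: [0.5863, 0.0321, 0.2197]
tcp_rot: [0.0, 0.999, 0.047, -0.0]
ft_force: [0.4, 0.5, -2.7]
grip_width: 0.0172
grasp_force: 49.5
```

```bash
python3 - <<'E'
from h import *
p,a=now();s=get_state();print(p,a,s['ft_force'],s['grip_width']);print(delta(p,a,[*M(0,-.07),.127],5.49))
snap('top','t4.png',(170,130,310,235),5)
E
```

```text
[0.58631781 0.0321205  0.21973367] 5.356232812402392 [ 0.42500224  0.49377718 -2.7499612 ] 0.017222677948988747
[ 0.42 -0.13  9.27 -0.13]
```

View pics/t4.png

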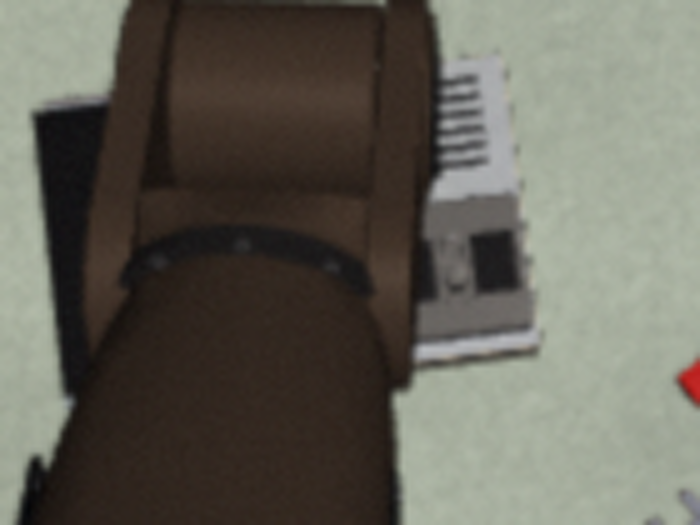

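The arm hides the cover from above here, so I'll lower by pose and force.

Request:
{"name": "servo_tool", "arguments": {"targets": [{"x": 0.4,"y": -0.1,"z": 4,"ax": 0,"ay": 0,"az": 0},{"x": 0.4,"y": -0.1,"z": 7,"ax": 0,"ay": 0,"az": 0},{"x": 0.4,"y": -0.1,"z": 8.5,"ax": 0,"ay": 0,"az": 0},{"x": 0.4,"y": -0.1,"z": 9.1,"ax": 0,"ay": 0,"az": 0},{"x": 0.4,"y": -0.1,"z": 9.3,"ax": 0,"ay": 0,"az": 0},{"x": 0.4,"y": -0.1,"z": 9.3,"ax": 0,"ay": 0,"az": 0}]}}

```text
clock: 4.67
position: [0.5904, 0.0339, 0.1273]
tcp_rot: [0.0, 0.999, 0.047, 0.0]
ft_force: [-0.3, 0.3, -1.6]
grip_width: 0.0169
grasp_force: 49.6
```

```bash
python3 - <<'E'
from h import *
p,a=now();s=get_state();print(p,a,s['ft_force'],s['grip_width'])
snap('side','s5.png',(150,130,350,280),4)
p=p-[0,0,.0485];t=np.radians(a);X=np.array([np.cos(t),np.sin(t),0]);Y=np.array([np.sin(t),-np.cos(t),0])
for i in(-1,1):print((proj('side',p+i*.0625*X+.012*Y)[0]-[150,130])*4)
E
```

```text
[0.59043055 0.03385096 0.12731985] 5.363025085723573 [-0.33237869  0.34524666 -1.57489625] 0.01692103402303253
[393.25476949 258.79321601]
[506.5362068  205.95674284]
```

View pics/s5.png

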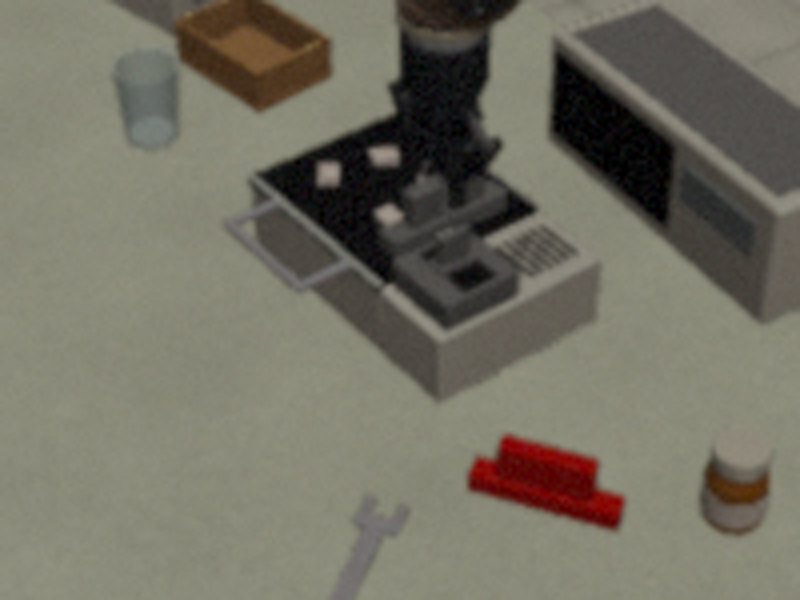

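The scraper sits at the cover's latch-side end (foot at (380–505, 195–240)), with chips ahead of it at (388,215), (328,173) and (384,155). Nothing is in contact yet, so I'll sweep towards +y.

Request:
{"name": "servo_tool", "arguments": {"targets": [{"x": 0,"y": 0,"z": 0.2,"ax": 0,"ay": 0,"az": 0},{"x": 0,"y": -1,"z": 0.2,"ax": 0,"ay": 0,"az": 0},{"x": 0,"y": -2,"z": 0.2,"ax": 0,"ay": 0,"az": 0},{"x": 0,"y": -3,"z": 0.2,"ax": 0,"ay": 0,"az": 0},{"x": 0,"y": -4,"z": 0.2,"ax": 0,"ay": 0,"az": 0},{"x": 0,"y": -5,"z": 0.2,"ax": 0,"ay": 0,"az": 0},{"x": 0,"y": -6,"z": 0.2,"ax": 0,"ay": 0,"az": 0},{"x": 0,"y": -7,"z": 0.2,"ax": 0,"ay": 0,"az": 0},{"x": 0,"y": -8,"z": 0.2,"ax": 0,"ay": 0,"az": 0},{"x": 0,"y": -9,"z": 0.2,"ax": 0,"ay": 0,"az": 0}]}}

```text
clock: 5.55
position: [0.5827, 0.1241, 0.1265]
tcp_rot: [0.0, 0.999, 0.047, 0.002]
ft_force: [0.6, -4.5, 6.0]
grip_width: 0.017
grasp_force: 50.5
```

Request:
{"name": "servo_tool", "arguments": {"targets": [{"x": 0,"y": -1,"z": 0,"ax": 0,"ay": 0,"az": 0},{"x": 0,"y": -2,"z": 0,"ax": 0,"ay": 0,"az": 0},{"x": 0,"y": -3,"z": 0,"ax": 0,"ay": 0,"az": 0},{"x": 0,"y": -4,"z": 0,"ax": 0,"ay": 0,"az": 0},{"x": 0,"y": -5,"z": 0,"ax": 0,"ay": 0,"az": 0},{"x": 0,"y": -6,"z": 0,"ax": 0,"ay": 0,"az": 0},{"x": 0,"y": -7,"z": 0,"ax": 0,"ay": 0,"az": 0},{"x": 0,"y": -8,"z": 0,"ax": 0,"ay": 0,"az": 0},{"x": 0,"y": -9,"z": 0,"ax": 0,"ay": 0,"az": 0},{"x": 0,"y": -10,"z": 0,"ax": 0,"ay": 0,"az": 0}]}}

```text
clock: 6.38
position: [0.573, 0.224, 0.1262]
tcp_rot: [0.0, 0.999, 0.047, 0.001]
ft_force: [-0.3, -0.5, -2.1]
grip_width: 0.0174
grasp_force: 49.5
```

Request:
{"name": "servo_tool", "arguments": {"targets": [{"x": 0,"y": 0,"z": 0,"ax": 0,"ay": 0,"az": 0},{"x": 0,"y": 0,"z": 0,"ax": 0,"ay": 0,"az": 0},{"x": 0,"y": 0,"z": -3,"ax": 0,"ay": 0,"az": 0},{"x": 0,"y": 0,"z": -6,"ax": 0,"ay": 0,"az": 0},{"x": 0,"y": 0,"z": -9,"ax": 0,"ay": 0,"az": 0},{"x": 0,"y": 0,"z": -9,"ax": 0,"ay": 0,"az": 0},{"x": 0,"y": 0,"z": -9,"ax": 0,"ay": 0,"az": 0}]}}

```text
clock: 6.97
position: [0.5726, 0.2235, 0.2163]
tcp_rot: [-0.0, 0.999, 0.047, 0.001]
ft_force: [-0.1, 0.3, -2.4]
grip_width: 0.0173
grasp_force: 49.6
```

```bash
python3 - <<'E'
from h import *
p,a=now();print(p,a,delta(p,a,[*sc,.21],-7.35))
a=camera('side')[110:260,120:320,::-1]
b=camera('top')[110:260,60:260,::-1]
cv2.imwrite('pics/c6.png',np.vstack([cv2.resize(i,(600,300) if 0 else (400,300),interpolation=cv2.INTER_CUBIC) for i in(a,b)]))
E
```

```text
[0.57261844 0.22353628 0.21625236] 5.404040872356927 [-11.74  59.27   0.63  12.75]
```

View pics/c6.png

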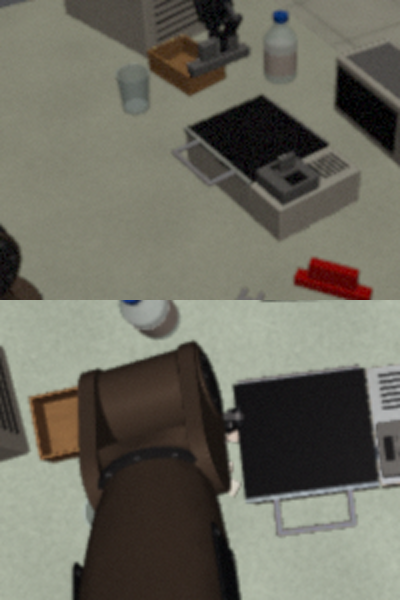

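The cover is clear, and the chips lie on the bench by its +y edge (about (235,440–490) in the lower picture). I'll take the scraper back now.

Request:
{"name": "servo_tool", "arguments": {"targets": [{"x": -0.8,"y": 4,"z": 0,"ax": 0,"ay": 0,"az": 1},{"x": -1.6,"y": 8,"z": 0,"ax": 0,"ay": 0,"az": 2},{"x": -2.4,"y": 12,"z": 0,"ax": 0,"ay": 0,"az": 4},{"x": -3.2,"y": 16,"z": 0,"ax": 0,"ay": 0,"az": 5},{"x": -4,"y": 20,"z": 0,"ax": 0,"ay": 0,"az": 6},{"x": -4.8,"y": 24,"z": 0,"ax": 0,"ay": 0,"az": 8},{"x": -5.6,"y": 28,"z": 0,"ax": 0,"ay": 0,"az": 10},{"x": -6.4,"y": 32,"z": 0,"ax": 0,"ay": 0,"az": 11},{"x": -7.2,"y": 36,"z": 0,"ax": 0,"ay": 0,"az": 12},{"x": -8,"y": 40,"z": 0,"ax": 0,"ay": 0,"az": 12.8}]}}

```text
clock: 7.9
position: [0.5293, -0.1838, 0.2135]
tcp_rot: [-0.0, 0.998, -0.065, -0.001]
ft_force: [0.5, 0.3, -1.4]
grip_width: 0.0172
grasp_force: 49.6
```

```bash
python3 - <<'E'
from h import *
p,a=now();print(p,a,delta(p,a,[*sc,.0495],-7.35))
E
```

```text
[ 0.52928088 -0.18378123  0.21345278] -7.438132804550198 [ 0.76 19.45 16.4  -0.09]
```

Request:
{"name": "servo_tool", "arguments": {"targets": [{"x": 0.2,"y": 4,"z": 0,"ax": 0,"ay": 0,"az": 0},{"x": 0.4,"y": 8,"z": 0,"ax": 0,"ay": 0,"az": 0},{"x": 0.6,"y": 12,"z": 0,"ax": 0,"ay": 0,"az": 0},{"x": 0.8,"y": 16,"z": 3,"ax": 0,"ay": 0,"az": 0},{"x": 0.8,"y": 19,"z": 6,"ax": 0,"ay": 0,"az": 0},{"x": 0.8,"y": 19,"z": 10,"ax": 0,"ay": 0,"az": 0},{"x": 0.8,"y": 19,"z": 13,"ax": 0,"ay": 0,"az": 0},{"x": 0.8,"y": 19,"z": 15,"ax": 0,"ay": 0,"az": 0},{"x": 0.8,"y": 19,"z": 16,"ax": 0,"ay": 0,"az": 0},{"x": 0.8,"y": 19,"z": 16,"ax": 0,"ay": 0,"az": 0}]}}

```text
clock: 8.73
position: [0.5128, -0.3708, 0.0526]
tcp_rot: [-0.001, 0.998, -0.064, -0.002]
ft_force: [0.1, -0.3, -1.2]
grip_width: 0.0173
grasp_force: 51.3
```

Request:
{"name": "servo_tool", "arguments": {"targets": [{"x": 0,"y": 0,"z": 0.2,"ax": 0,"ay": 0,"az": 0},{"x": 0,"y": 0,"z": 0.3,"ax": 0,"ay": 0,"az": 0},{"x": 0,"y": 0,"z": 0.3,"ax": 0,"ay": 0,"az": 0}]}}

```text
clock: 8.98
position: [0.514, -0.3713, 0.0519]
tcp_rot: [0.0, 0.998, -0.064, -0.0]
ft_force: [0.1, 0.4, -1.7]
grip_width: 0.017
grasp_force: 51.3
```

Request:
{"name": "servo_tool", "arguments": {"targets": [{"x": 0,"y": 0,"z": 0.15,"ax": 0,"ay": 0,"az": 0},{"x": 0,"y": 0,"z": 0.15,"ax": 0,"ay": 0,"az": 0},{"x": 0,"y": 0,"z": 0.15,"ax": 0,"ay": 0,"az": 0}]}}

```text
clock: 9.23
position: [0.5142, -0.3714, 0.0509]
tcp_rot: [0.0, 0.998, -0.064, 0.0]
ft_force: [1.3, -0.1, -1.1]
grip_width: 0.0171
grasp_force: 51.6
```

Request:
{"name": "servo_tool", "arguments": {"targets": [{"x": 0,"y": 0,"z": 0.1,"ax": 0,"ay": 0,"az": 0},{"x": 0,"y": 0,"z": 0.2,"ax": 0,"ay": 0,"az": 0},{"x": 0,"y": 0,"z": 0.2,"ax": 0,"ay": 0,"az": 0}]}}

```text
clock: 9.48
position: [0.5144, -0.3714, 0.0506]
tcp_rot: [0.001, 0.998, -0.064, 0.001]
ft_force: [-3.1, 3.9, 18.9]
grip_width: 0.0171
grasp_force: 54.1
```

Request:
{"name": "servo_tool", "arguments": {"targets": [{"x": 0,"y": 0,"z": -0.1,"ax": 0,"ay": 0,"az": 0},{"x": 0,"y": 0,"z": -0.1,"ax": 0,"ay": 0,"az": 0},{"x": 0,"y": 0,"z": -0.1,"ax": 0,"ay": 0,"az": 0},{"x": 0,"y": 0,"z": -0.1,"ax": 0,"ay": 0,"az": 0},{"x": 0,"y": 0,"z": -0.1,"ax": 0,"ay": 0,"az": 0},{"x": 0,"y": 0,"z": -4,"ax": 0,"ay": 0,"az": 0},{"x": 0,"y": 0,"z": -8,"ax": 0,"ay": 0,"az": 0},{"x": 0,"y": 0,"z": -12,"ax": 0,"ay": 0,"az": 0},{"x": 0,"y": 0,"z": -15,"ax": 0,"ay": 0,"az": 0},{"x": 0,"y": 0,"z": -15,"ax": 0,"ay": 0,"az": 0}], "claw": 5}}

```text
clock: 10.32
position: [0.5155, -0.3727, 0.205]
tcp_rot: [0.003, 0.998, -0.064, 0.004]
ft_force: [-0.6, -1.0, 0.1]
grip_width: 0.05
grasp_force: 0.0
```

```bash
python3 - <<'E'
from h import *
p,a=now();s=get_state();print(p,a,s['ft_force'],s['grip_width'],delta(p,a,[*M(-.14,0),.2],95.49))
b=camera('side')[110:380,120:420,::-1]
cv2.imwrite('pics/c7.png',cv2.resize(b,(660,594),interpolation=cv2.INTER_CUBIC))
E
```

```text
[ 0.51552247 -0.37266495  0.20495537] -7.369381870763418 [-0.58681406 -0.97161725  0.06149069] 0.0499766679320215 [ -13.    -44.98    0.5  -102.86]
```

View pics/c7.png

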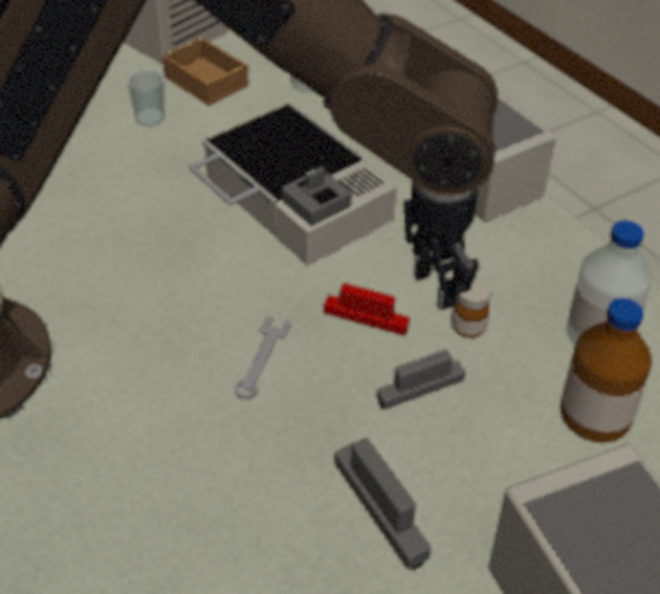

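The scraper stands on the bench at (422,378). Next is the handle.

Request:
{"name": "servo_tool", "arguments": {"targets": [{"x": -1,"y": -3,"z": 0,"ax": 0,"ay": 0,"az": -6.5},{"x": -2,"y": -6,"z": 0,"ax": 0,"ay": 0,"az": -13},{"x": -3,"y": -9,"z": 0,"ax": 0,"ay": 0,"az": -19.5},{"x": -4,"y": -12,"z": 0,"ax": 0,"ay": 0,"az": -26},{"x": -5,"y": -15,"z": 0,"ax": 0,"ay": 0,"az": -32.5},{"x": -5.5,"y": -18,"z": 0,"ax": 0,"ay": 0,"az": -39},{"x": -6,"y": -21,"z": 0,"ax": 0,"ay": 0,"az": -45.5},{"x": -6.5,"y": -24,"z": 0,"ax": 0,"ay": 0,"az": -52},{"x": -7,"y": -27,"z": 0,"ax": 0,"ay": 0,"az": -58.5},{"x": -7,"y": -30,"z": 0,"ax": 0,"ay": 0,"az": -65}], "claw": 4}}

```text
clock: 11.2
position: [0.4817, -0.0632, 0.1973]
tcp_rot: [-0.001, 0.875, 0.484, -0.001]
ft_force: [1.9, -0.4, 0.7]
grip_width: 0.0402
grasp_force: 0.0
```

```bash
python3 - <<'E'
from h import *
p,a=now();print(p,a,delta(p,a,[*M(-.14,0),.15],95.49))
E
```

```text
[ 0.48174556 -0.06324647  0.19726777] 57.93550501226901 [ 11.01 -11.31   4.73 -37.55]
```

Request:
{"name": "servo_tool", "arguments": {"targets": [{"x": 2,"y": -2,"z": 1,"ax": 0,"ay": 0,"az": -6},{"x": 4,"y": -4,"z": 2,"ax": 0,"ay": 0,"az": -12},{"x": 6,"y": -6,"z": 3,"ax": 0,"ay": 0,"az": -18},{"x": 8,"y": -8,"z": 4,"ax": 0,"ay": 0,"az": -24},{"x": 10,"y": -10,"z": 4.7,"ax": 0,"ay": 0,"az": -30},{"x": 11,"y": -11.3,"z": 4.7,"ax": 0,"ay": 0,"az": -36},{"x": 11,"y": -11.3,"z": 4.7,"ax": 0,"ay": 0,"az": -37.5},{"x": 11,"y": -11.3,"z": 4.7,"ax": 0,"ay": 0,"az": -37.5},{"x": 11,"y": -11.3,"z": 4.7,"ax": 0,"ay": 0,"az": -37.5}]}}

```text
clock: 11.95
position: [0.4462, 0.0886, 0.1507]
tcp_rot: [-0.0, 0.675, 0.738, -0.001]
ft_force: [-0.6, 0.2, 0.5]
grip_width: 0.0402
grasp_force: 0.0
```

```bash
python3 - <<'E'
from h import *
p,a=now();print(p,a,get_state()['q'],delta(p,a,[*M(-.14,0),.07],95.49))
a=camera('side')[130:280,150:350,::-1]
cv2.imwrite('pics/c8.png',cv2.resize(a,(800,600),interpolation=cv2.INTER_CUBIC))
for y in (-.055,.055): print((proj('side',[*M(-.14,y),.07])[0]-[150,130])*4)
E
```

```text
[0.44620989 0.08856037 0.1507353 ] 95.07183778007706 [ 5.06382326e-02  4.02341018e-01  2.07147682e+00 -2.64293012e-04
  6.69129434e-01 -3.76746234e-02] [ 0.17 -0.17  8.07 -0.42]
[301.36184829 285.32125314]
[232.08415258 221.86678723]
```

View pics/c8.png

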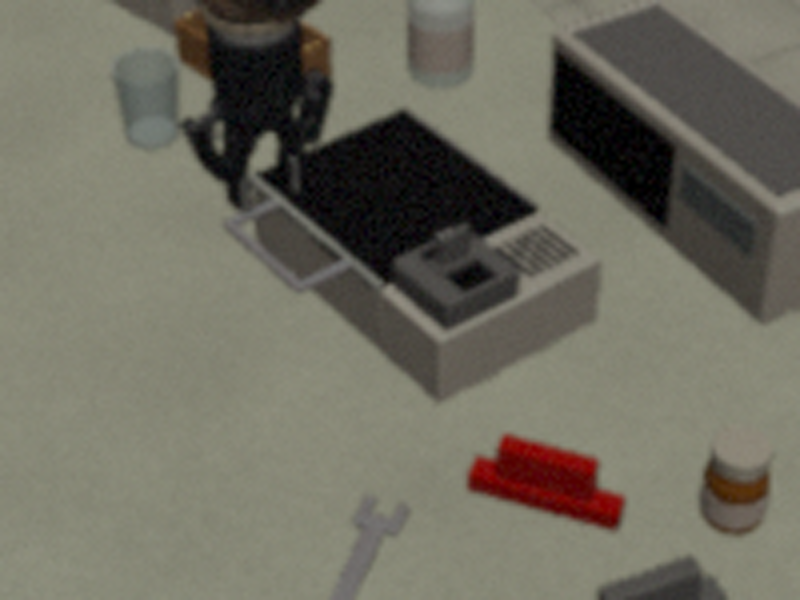

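The handle bar ends are at (232,224) and (301,286), matching the predictions. The fingers are open above it.

Request:
{"name": "servo_tool", "arguments": {"targets": [{"x": 0.2,"y": -0.2,"z": 3,"ax": 0,"ay": 0,"az": -0.4},{"x": 0.2,"y": -0.2,"z": 5.5,"ax": 0,"ay": 0,"az": -0.4},{"x": 0.2,"y": -0.2,"z": 7.5,"ax": 0,"ay": 0,"az": -0.4},{"x": 0.2,"y": -0.2,"z": 8.2,"ax": 0,"ay": 0,"az": -0.4},{"x": 0.2,"y": -0.2,"z": 8.2,"ax": 0,"ay": 0,"az": -0.4}]}}

```text
clock: 12.42
position: [0.4439, 0.0898, 0.0682]
tcp_rot: [-0.001, 0.673, 0.74, -0.001]
ft_force: [0.6, 0.7, 0.5]
grip_width: 0.0398
grasp_force: 0.0
```

Request:
{"name": "servo_tool", "arguments": {"targets": [{"x": 0,"y": 0,"z": 0,"ax": 0,"ay": 0,"az": 0},{"x": 0,"y": 0,"z": 0,"ax": 0,"ay": 0,"az": 0},{"x": 0,"y": 0,"z": 0,"ax": 0,"ay": 0,"az": 0},{"x": 0,"y": 0,"z": 0,"ax": 0,"ay": 0,"az": 0},{"x": 0,"y": 0,"z": 0,"ax": 0,"ay": 0,"az": 0},{"x": 0,"y": 0,"z": 0,"ax": 0,"ay": 0,"az": 0}], "claw": 0, "force": 50}}

```text
clock: 12.92
position: [0.4438, 0.0902, 0.0705]
tcp_rot: [-0.0, 0.672, 0.74, -0.0]
ft_force: [-3.2, -2.2, 2.7]
grip_width: 0.008
grasp_force: 48.7
```

Request:
{"name": "servo_tool", "arguments": {"targets": [{"x": 0,"y": 0,"z": -0.2,"ax": 0,"ay": 0,"az": 0},{"x": 0,"y": 0,"z": -0.4,"ax": 0,"ay": 0,"az": 0},{"x": 0,"y": 0,"z": -0.6,"ax": 0,"ay": 0,"az": 0},{"x": 0,"y": 0,"z": -0.6,"ax": 0,"ay": 0,"az": 0},{"x": 0,"y": 0,"z": -0.6,"ax": 0,"ay": 0,"az": 0}]}}

```text
clock: 13.33
position: [0.4438, 0.0902, 0.076]
tcp_rot: [-0.0, 0.672, 0.74, -0.0]
ft_force: [-3.1, -3.6, -2.1]
grip_width: 0.0085
grasp_force: 48.8
```

Request:
{"name": "servo_tool", "arguments": {"targets": [{"x": 0,"y": 0,"z": -0.2,"ax": 0,"ay": 0,"az": 0},{"x": 0,"y": 0,"z": -0.4,"ax": 0,"ay": 0,"az": 0},{"x": 0,"y": 0,"z": -0.6,"ax": 0,"ay": 0,"az": 0},{"x": 0,"y": 0,"z": -0.6,"ax": 0,"ay": 0,"az": 0},{"x": 0,"y": 0,"z": -0.6,"ax": 0,"ay": 0,"az": 0}]}}

```text
clock: 13.75
position: [0.444, 0.0902, 0.082]
tcp_rot: [-0.0, 0.672, 0.74, -0.0]
ft_force: [-3.9, -3.4, -3.3]
grip_width: 0.0078
grasp_force: 48.8
```

Request:
{"name": "servo_tool", "arguments": {"targets": [{"x": 0,"y": 0,"z": -0.2,"ax": 0,"ay": 0,"az": 0},{"x": 0,"y": 0,"z": -0.4,"ax": 0,"ay": 0,"az": 0},{"x": 0,"y": 0,"z": -0.4,"ax": 0,"ay": 0,"az": 0},{"x": 0,"y": 0,"z": -0.4,"ax": 0,"ay": 0,"az": 0}]}}

```text
clock: 14.08
position: [0.4442, 0.0903, 0.0859]
tcp_rot: [0.0, 0.672, 0.74, -0.0]
ft_force: [-3.8, -4.9, -3.1]
grip_width: 0.008
grasp_force: 48.8
```

Request:
{"name": "servo_tool", "arguments": {"targets": [{"x": 0,"y": 0,"z": -0.3,"ax": 0,"ay": 0,"az": 0},{"x": 0,"y": 0,"z": -0.6,"ax": 0,"ay": 0,"az": 0},{"x": 0,"y": 0,"z": -0.8,"ax": 0,"ay": 0,"az": 0},{"x": 0,"y": 0,"z": -0.8,"ax": 0,"ay": 0,"az": 0},{"x": 0,"y": 0,"z": -0.8,"ax": 0,"ay": 0,"az": 0}]}}

```text
clock: 14.5
position: [0.4448, 0.0903, 0.0938]
tcp_rot: [0.001, 0.672, 0.74, 0.0]
ft_force: [-0.4, -3.4, -2.8]
grip_width: 0.0082
grasp_force: 48.8
```

```bash
python3 - <<'E'
from h import *
p,a=now();s=get_state();print(p,a,s['ft_force'])
a=camera('side')[150:250,170:290,::-1]
cv2.imwrite('pics/c9.png',cv2.resize(a,(720,600),interpolation=cv2.INTER_CUBIC))
c,r=np.cos(.1),.23
for n,P in dict(shut=[*M(-.14,-.055),.07],up=[*M(-.139,-.055),p[2]]).items(): print(n,(proj('side',P)[0]-[170,150])*6)
# arc deltas, tool x at 95.5: tool y = +module x
th0=np.arcsin((p[2]-.07)/.23);print(np.degrees(th0))
for d in range(10,53,3):
    t=np.radians(d);print(d,np.round([100*.23*(np.cos(th0)-np.cos(t)),-100*.23*(np.sin(t)-np.sin(th0))],2))
E
```

```text
[0.44475513 0.09031388 0.09380485] 95.52627772319431 [-0.40508638 -3.39325081 -2.8454001 ]
shut [332.04277243 307.98187971]
up [331.80703778 274.83790849]
5.940713473466192
10 [ 0.23 -1.61]
13 [ 0.47 -2.79]
16 [ 0.77 -3.96]
19 [ 1.13 -5.11]
22 [ 1.55 -6.24]
25 [ 2.03 -7.34]
28 [ 2.57 -8.42]
31 [ 3.16 -9.47]
34 [  3.81 -10.48]
37 [  4.51 -11.46]
40 [  5.26 -12.4 ]
43 [  6.06 -13.31]
46 [  6.9  -14.16]
49 [  7.79 -14.98]
52 [  8.72 -15.74]
```

View pics/c9.png

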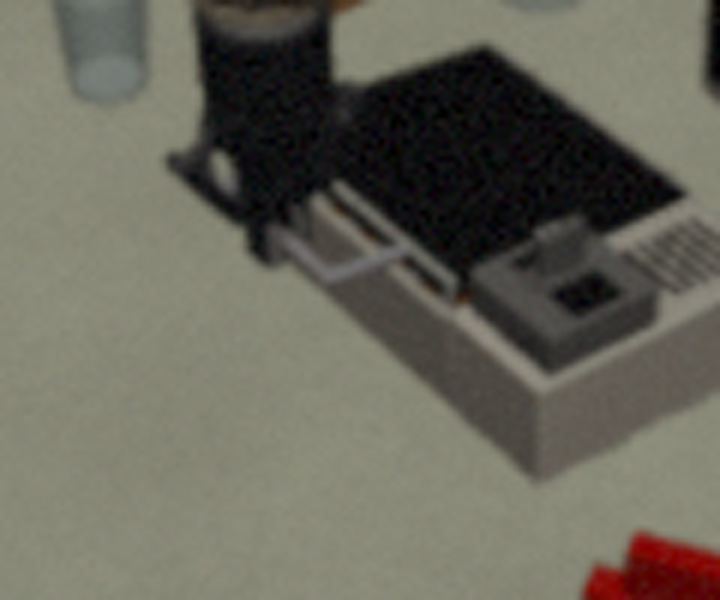

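The handle has risen freely by about 23 mm with only about 3 N, and its end at (328,277) matches the raised prediction of (332,275). The latch has not caught, so the tab stays untouched. I'll raise the cover along the arc.

Request:
{"name": "servo_tool", "arguments": {"targets": [{"x": 0,"y": 0.1,"z": -0.8,"ax": 0,"ay": 0,"az": 0},{"x": 0,"y": 0.2,"z": -1.6,"ax": 0,"ay": 0,"az": 0},{"x": 0,"y": 0.5,"z": -2.8,"ax": 0,"ay": 0,"az": 0},{"x": 0,"y": 0.8,"z": -4,"ax": 0,"ay": 0,"az": 0},{"x": 0,"y": 1.1,"z": -5.1,"ax": 0,"ay": 0,"az": 0},{"x": 0,"y": 1.5,"z": -6.2,"ax": 0,"ay": 0,"az": 0},{"x": 0,"y": 2,"z": -7.3,"ax": 0,"ay": 0,"az": 0},{"x": 0,"y": 2.6,"z": -8.4,"ax": 0,"ay": 0,"az": 0},{"x": 0,"y": 2.6,"z": -8.4,"ax": 0,"ay": 0,"az": 0},{"x": 0,"y": 2.6,"z": -8.4,"ax": 0,"ay": 0,"az": 0}]}}

```text
clock: 15.38
position: [0.4695, 0.093, 0.1787]
tcp_rot: [-0.0, 0.672, 0.74, -0.0]
ft_force: [-5.0, -3.4, -0.5]
grip_width: 0.0084
grasp_force: 49.1
```

```bash
python3 - <<'E'
from h import *
p,a=now();s=get_state();h=np.r_[M(.09,0),.07];d=p-h
w=-(d[0]*np.cos(th)+d[1]*np.sin(th));print(p,a,s['ft_force'],s['wrist_torque'],np.hypot(w,d[2]),np.degrees(np.arctan2(d[2],w)))
for g in(31,34,37,40,43,46,49,50): t=np.radians(g);print(g,np.round([100*(w-.23*np.cos(t)),-100*(.23*np.sin(t)-d[2])],2))
E
```

```text
[0.46949304 0.09297476 0.17869657] 95.53985387424602 [-4.98455495 -3.43541337 -0.52126598] [-0.42939487  0.82476363  0.1159647 ] 0.23176060032124512 27.96964147303584
31 [ 0.75 -0.98]
34 [ 1.4  -1.99]
37 [ 2.1  -2.97]
40 [ 2.85 -3.91]
43 [ 3.65 -4.82]
46 [ 4.49 -5.68]
49 [ 5.38 -6.49]
50 [ 5.68 -6.75]
```

Request:
{"name": "servo_tool", "arguments": {"targets": [{"x": 0,"y": 0.7,"z": -1,"ax": 0,"ay": 0,"az": 0},{"x": 0,"y": 1.4,"z": -2,"ax": 0,"ay": 0,"az": 0},{"x": 0,"y": 2.1,"z": -3,"ax": 0,"ay": 0,"az": 0},{"x": 0,"y": 2.8,"z": -3.9,"ax": 0,"ay": 0,"az": 0},{"x": 0,"y": 3.6,"z": -4.8,"ax": 0,"ay": 0,"az": 0},{"x": 0,"y": 4.5,"z": -5.7,"ax": 0,"ay": 0,"az": 0},{"x": 0,"y": 5.4,"z": -6.5,"ax": 0,"ay": 0,"az": 0},{"x": 0,"y": 5.4,"z": -6.5,"ax": 0,"ay": 0,"az": 0},{"x": 0,"y": 5.4,"z": -6.5,"ax": 0,"ay": 0,"az": 0},{"x": 0,"y": 5.4,"z": -6.5,"ax": 0,"ay": 0,"az": 0}]}}

```text
clock: 16.22
position: [0.5199, 0.0984, 0.245]
tcp_rot: [-0.003, 0.672, 0.741, -0.002]
ft_force: [-29.4, -2.8, 29.2]
grip_width: 0.0083
grasp_force: 51.3
```

```bash
python3 - <<'E'
from h import *
p,a=now();s=get_state();h=np.r_[M(.09,0),.07];d=p-h
w=-(d[0]*np.cos(th)+d[1]*np.sin(th));print(p,a,s['ft_force'],s['grip_width'],s['grasp_force'],np.hypot(w,d[2]),np.degrees(np.arctan2(d[2],w)))
a=camera('side')[100:340,100:400,::-1]
cv2.imwrite('pics/c10.png',cv2.resize(a,(750,600),interpolation=cv2.INTER_CUBIC))
for g in(43,46,49):
  t=np.radians(g);print(g,[(proj('side',[*M(.09-r*np.cos(t),y),.07+r*np.sin(t)])[0]-[100,100])*2.5 for r,y in((.23,-.055),(.18,-.1))])
E
```

```text
[0.51994476 0.09836201 0.24503601] 95.56388545971048 [-29.40192208  -2.79344686  29.17191243] 0.00834910257010743 51.288902163505554 0.23310848774889414 48.66648034948529
43 [array([347.87122166, 142.57838911]), array([391.05507727, 170.21819835])]
46 [array([353.02613175, 134.89841683]), array([395.09430751, 164.27416017])]
49 [array([358.47066567, 127.38249393]), array([399.34619535, 158.45234384])]
```

View pics/c10.png

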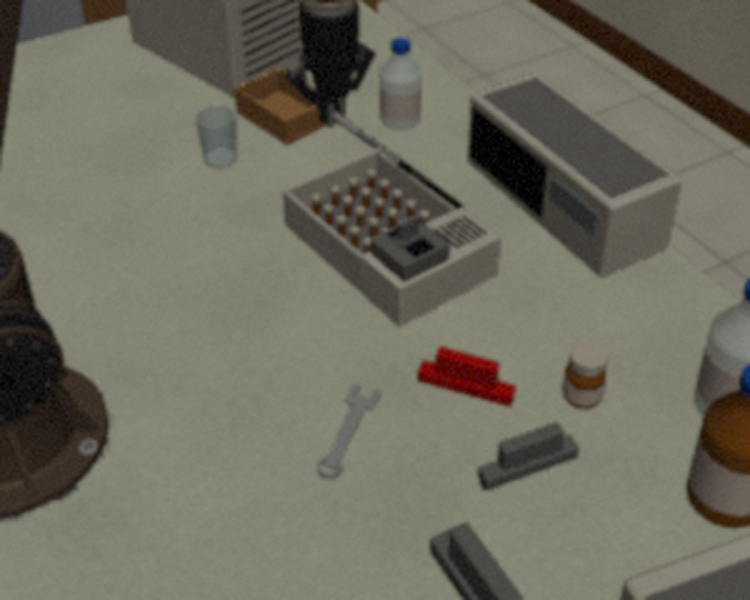

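The cover stands at about 49° (handle end near (335,110), cover edge running to (460,205)). The jar, beaker and scraper are upright. A radial push of about 40 N shows my arc was slightly tight, so I'll ease outwards.

Request:
{"name": "servo_tool", "arguments": {"targets": [{"x": 0,"y": -0.1,"z": -0.1,"ax": 0,"ay": 0,"az": 0},{"x": 0,"y": -0.1,"z": -0.1,"ax": 0,"ay": 0,"az": 0},{"x": 0,"y": -0.1,"z": -0.1,"ax": 0,"ay": 0,"az": 0},{"x": 0,"y": -0.1,"z": -0.1,"ax": 0,"ay": 0,"az": 0}]}}

```text
clock: 16.6
position: [0.5201, 0.0984, 0.2454]
tcp_rot: [-0.002, 0.672, 0.741, -0.002]
ft_force: [-19.8, -1.6, 18.6]
grip_width: 0.008
grasp_force: 50.2
```

Request:
{"name": "servo_tool", "arguments": {"targets": [{"x": 0,"y": -0.1,"z": -0.1,"ax": 0,"ay": 0,"az": 0},{"x": 0,"y": -0.2,"z": -0.2,"ax": 0,"ay": 0,"az": 0},{"x": 0,"y": -0.2,"z": -0.2,"ax": 0,"ay": 0,"az": 0},{"x": 0,"y": -0.2,"z": -0.2,"ax": 0,"ay": 0,"az": 0}]}}

```text
clock: 16.93
position: [0.5204, 0.0983, 0.2459]
tcp_rot: [-0.001, 0.672, 0.74, -0.0]
ft_force: [-5.5, 4.6, 2.3]
grip_width: 0.008
grasp_force: 49.9
```

Request:
{"name": "servo_tool", "arguments": {"targets": [{"x": 0,"y": 0,"z": 0,"ax": 0,"ay": 0,"az": 0},{"x": 0,"y": 0,"z": 0,"ax": 0,"ay": 0,"az": 0},{"x": 0,"y": 0,"z": 0,"ax": 0,"ay": 0,"az": 0},{"x": 0,"y": 0,"z": 0,"ax": 0,"ay": 0,"az": 0},{"x": 0,"y": 0,"z": 0,"ax": 0,"ay": 0,"az": 0},{"x": 0,"y": 0,"z": 0,"ax": 0,"ay": 0,"az": 0}]}}

```text
clock: 17.43
position: [0.5202, 0.0983, 0.2458]
tcp_rot: [-0.001, 0.672, 0.74, -0.0]
ft_force: [-5.3, 4.4, 2.4]
grip_width: 0.0077
grasp_force: 49.9
```

```bash
python3 - <<'E'
from h import *
p,a=now();s=get_state();h=np.r_[M(.09,0),.07];d=p-h
w=-(d[0]*np.cos(th)+d[1]*np.sin(th));print(p,s['ft_force'],s['grip_width'],s['grasp_force'],np.hypot(w,d[2]),np.degrees(np.arctan2(d[2],w)),np.degrees(np.arcsin(d[2]/.23)))
E
```

```text
[0.52024684 0.0983063  0.24582671] [-5.33615887  4.37342094  2.38715829] 0.0077423857660964285 49.91857588291168 0.2335083216361534 48.84903605889008 49.859328537594116
```

```bash
python3 -c "
from plant import ticket
print(ticket.close_job())"
```

```text
the job is handed in; nothing more can be done
None
```

I handed the job in at about 17.5 s: the chips are wiped off onto the bench, the scraper is back on the bench, a first tug showed the latch had not caught (tab left alone), the cover is held by its handle at about 49°, and the jar and beaker are standing.

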